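Unlock the shogi corner's keypad tansu

TASK

Unlock the small chest: on its sloping front press the round key, then the cross-shaped key, then the key shaped like a shogi piece, one at a time in that order, each pushed fully down until it stays a little sunk when let go. Do not push the plain bar key. Then turn the iron knob clockwise to its stop, and leave the things on and beside the chest where they stand.

Things in the scene. Friction and masses are not known exactly. Their poses are not given: they have to be found in the camera images.
- tansu: Fixed wooden chest, 323 x 360 x 180 mm. Front (-x) 80 mm high, then a panel rising at 30 deg, 200 mm long, to a level top. Origin: on the table, 130 mm straight below the panel's middle; x level, front to back; z up. Panel's outward normal here: (-0.5, 0, 0.866). Row of 4 keys in varying order: y = -75, -25, 25, 75, 45 mm up the slope from its middle; knob: y = 0, 30 mm down it.
- knob_grip (a point): Point on the knob's axis at the height to grip, 37 mm off the panel, 7 mm below the knob's top. Dark iron knob: disc of 44 mm diameter, 8 mm thick, on a 68 mm base 6 mm thick, and on the disc a grip bar 14 mm wide, 42 mm long, 30 mm high; at joint value 0 the bar runs straight up and down the slope. Its axis is the panel's normal.
- handle_mid (a point): Middle of the chest's fixed iron carrying handle: a level round bar 10 mm thick and 350 mm long across the chest (its y), with an upright post at each end; its centre line is 105 mm above the key tops and 10 mm behind their centres, so the gripper must lean in under it from the front, about square to the panel.
- knob (a joint): Angle of the knob (rad): starts between 0 and 0.2 and grows clockwise as seen looking onto the panel; stop at 1.2. Stays where it is left.
- key_round_top (a point): Centre of the top face of the brass key: round disc, 28 mm diameter. The face is 15 mm off the panel, parallel to it. The key moves straight into the panel, 8.5 mm in all (about 5 N when fully down), and springs back 4.5 mm: it stays 4 mm lower after a full press.
- key_cross_top (a point): Centre of the top face of the brass key: upright cross (plus sign), 30 mm across, arms 11 mm wide. The face is 15 mm off the panel, parallel to it. The key moves straight into the panel, 8.5 mm in all (about 5 N when fully down), and springs back 4.5 mm: it stays 4 mm lower after a full press.
- key_koma_top (a point): Centre of the top face of the brass key: shaped like a shogi piece: a five-sided house outline, 26 mm wide, 29 mm long, its point towards the top of the slope. The face is 15 mm off the panel, parallel to it. The key moves straight into the panel, 8.5 mm in all (about 5 N when fully down), and springs back 4.5 mm: it stays 4 mm lower after a full press.
- key_bar_top (a point): Centre of the top face of the brass key: plain bar, 11 mm wide and 32 mm long up the slope. The face is 15 mm off the panel, parallel to it. The key moves straight into the panel, 8.5 mm in all (about 5 N when fully down), and springs back 4.5 mm: it stays 4 mm lower after a full press.
- key_round_set (a joint): How far the round key stays sunk (m): 0 as found, 0.004 once it has been fully pressed. It does not come up again.
- key_cross_set (a joint): How far the cross key stays sunk (m): 0 as found, 0.004 once it has been fully pressed. It does not come up again.
- key_koma_set (a joint): How far the shogi-piece-shaped key stays sunk (m): 0 as found, 0.004 once it has been fully pressed. It does not come up again.
- key_bar_set (a joint): How far the bar key stays sunk (m): 0 as found, 0.004 once it has been fully pressed. It does not come up again.
- teacup: White teacup with a gold rim, 67 mm across, 60 mm high, loose on the chest's top. Origin: centre of its underside, z up.
- incense_box: Brass incense box 53 x 68 x 38 mm, loose on the chest's top. Origin: centre of its underside.
- piece_box: Mulberry-wood box for shogi pieces, 91 x 91 x 60 mm, loose on the table on one side of the chest. Origin: centre of its underside.
- fox: White ceramic fox, 54 mm across the foot, about 95 mm high, loose on the table on the other side of the chest. Origin: centre of its underside, z up.
There are look-alikes about, which are no part of the job. What is shaped like the fox but purple is not meant. What is shaped like the teacup but blue is not meant.

How it is judged (in metres and radians):
On the way, in this order (a step that is already met when the one before it is completed fails the run):
1. the round key has been fully pressed and stays sunk (value of joint key_round_set above 0.003 m), for 0.1 s.
2. the cross-shaped key has been fully pressed and stays sunk (value of joint key_cross_set above 0.003 m), for 0.1 s.
3. the shogi-piece-shaped key has been fully pressed and stays sunk (value of joint key_koma_set above 0.003 m), for 0.1 s.
4. the knob is turned clockwise to its stop (value of joint knob above 1.05 rad), for 0.2 s.
At the end, for the whole second after the job is handed in: Round, cross and shogi-piece keys stay sunk (over 3 mm), the bar key not (under 1.5 mm); knob at rest at over 1.05 rad (stop at 1.2); teacup, incense box, piece box and fox at rest, upright within 0.25 rad, within 15 mm of where they were (value of joint each of key_round_set, key_cross_set, key_koma_set above 0.003 m and value of joint key_bar_set below 0.0015 m and value of joint knob above 1.05 rad and velocity of joint knob below 0.05 rad/s and not (distance of any of teacup, incense_box, piece_box, fox from where it was at the start of the episode above 0.015 m or angle between any of teacup, incense_box, piece_box, fox's own z axis and vertical above 0.25 rad) and linear speed of each of teacup, incense_box, piece_box, fox below 0.02 m/s); the robot touches nothing.
It fails at once if the bar key is pushed in so far that it stays sunk (value of joint key_bar_set above 0.0015 m).
It fails at once if the cross-shaped key is sunk before the round key (value of joint key_cross_set above 0.0015 m and value of joint key_round_set below 0.003 m).
It fails at once if the shogi-piece-shaped key is sunk before the cross-shaped key (value of joint key_koma_set above 0.0015 m and value of joint key_cross_set below 0.003 m).
It fails at once if the knob is turned past 0.4 rad before all three keys are sunk (value of joint knob above 0.4 rad and value of joint key_koma_set below 0.003 m).
It fails at once if the teacup, incense box, piece box or fox is pushed over 15 mm away or tipped over 0.25 rad (distance of any of teacup, incense_box, piece_box, fox from where it was at the start of the episode above 0.015 m or angle between any of teacup, incense_box, piece_box, fox's own z axis and vertical above 0.25 rad).
It also fails if it takes over 45 s, if anything falls off the work surface, if the arm or the gripper's body presses on something with over 40 N, if the wrist force passes 120 N, or if a joint passes its speed limit or range.

ROBOT

A 6-joint arm with a two-finger parallel gripper is mounted at the origin on the work surface. World frame = base frame: x ahead of the robot, y to its left, z up, the work surface at z = 0. Lengths are in mm, angles in rad, forces in N, time in s.
With the tool pointing down it reaches from about 300 to 775 mm from the base axis. Payload 14.6 kg.
Tool frame: the origin (TCP) lies at the very end of the fingers, on their centre line; the grasp point (between the pads) lies 19 mm behind it; z points along the fingers, y is the line along which they close (so a half turn about z gives the same grasp; the last joint's range is limited). The gripper opens to 94 mm and grips with 3 to 60 N. Pads are 16 mm wide; open, the fingers measure 119 mm over their backs; the gripper's body (75 mm by 177 mm) begins 78 mm behind the grasp point.
Start: joints at [1.279, 0.3, 1.521, -0, 1.321, -0.067], TCP at [122.599, 536.152, 205.446] pointing down, gripper open.
Joint ranges: [-3.03, 3.03], [-0.79, 2.21], [0.23, 2.52], [-1.04, 4.18], [0, 3.07], [-2.55, 2.55]. Speed limits (rad/s): [2.22, 2.22, 2.57, 3.14, 3.14, 3.14].

INTERFACE

Orientations are given as [roll, pitch, yaw] about the fixed x, y, z axes, in that order (R = Rz(yaw) Ry(pitch) Rx(roll)).
In Python, from cell import manip gives the robot as it stands.
- The arm moves only by the tool servo_tool, never from a script. Its argument "rows" is a list of rows, each a list of 7 numbers: the turn, a rotation vector about the world's x, y, z in degrees, then the shift along the world's x, y, z in mm, then the closure, from 0 (fully open) to 1 (shut). In form: [[rx, ry, rz, dx, dy, dz, fingers], ...]. A call has 1 to 20 rows; each row shifts and turns the commanded pose from where the row before left it; what a row does not reach is not made up. A row lasts 1/8 s, in which the tool goes at most 62.5 mm and 10.7 degrees, less where a joint would pass 70% of its speed; a pose out of reach is approached as far as the arm can. A call with a gripper value outside its range is refused whole. The fingers move at their own pace and stop on an object; "grip_force" is the grip in N (left out, the last holds). Time passes only in rows, so rows that do not move let the fingers close. It gives the time, the measured TCP pose, the force, the opening and the grip force at its end, in the units of the state.
- manip.read_state(): the state, without advancing time (a new reading comes with each control period).
- manip.camera(name): name is "scene" or "top" or "wrist"; returns the picture (400x640x3 uint8, red, green, blue); there is no depth.
- manip.camera_info(name): a dict with "fx", "fy", "cx", "cy" (pixels), "position" and "rotation" of the camera in the world; the wrist camera has in their place "T_tool_cam" (4x4, takes a point from camera to tool coordinates, whose origin is the TCP and whose axes are the flange's). Camera axes: x right, y down, z forward; pixel columns grow to the right and rows downward; lengths in mm; the calibration is good to about 2 mm. A picture is of the moment at which its call begins: read the wrist's pose just before it. camera_info takes no time and is no camera call.
- manip.sign_off(): hands the job in; it is judged then, once.
The state is a dict: "clock": time; "joints": joint angles; "qd": joint speeds; "effort": joint torques, N m; "eef_pos": TCP position; "eef_rot": TCP orientation; "wrist_force": force on the tool from outside, world axes, zero at the start; "moment": the same for the moment, N m; "finger_gap": finger opening in mm; "finger_force": force on a finger pad.
Only numpy, scipy, OpenCV 4.12 (cv2) and the standard library are available. Lean on these libraries where they do the work, as an engineer would, in place of code of your own. Each camera call takes 0.05 s, during which the arm holds its last target. There are 200 camera calls.

## Working session

There is one attempt and no reset: what is moved stays moved. The work goes in short steps, Python scripts to look and compute and a tool call to move; the robot and the scene stay as the last step left them, time stands still between calls to the robot, and variables do not carry over. Pictures are saved under pics/ and viewed, at most 10 in all, crops included, and the job is handed in when it is done.

Besides the shell and the picture viewer there is one more tool, called after "Request:" by a JSON object that holds its "method" and its "body". servo_tool: Moves the arm, as the interface text tells. Its arguments: {"type":"object","properties":{"rows":{"type":"array","items":{"type":"array","items":{"type":"number"}}},"grip_force":{"type":"number"}},"required":["rows"]}

```bash
ls; mkdir -p pics; python3 - <<'E'
from cell import manip
import cv2
for n in("scene","top"):
    im=manip.camera(n); cv2.imwrite(f"pics/{n}0.png",im[:,:,::-1])
    i=manip.camera_info(n); print(n,i)
print(manip.camera_info("wrist")); print(manip.read_state())
E
```

```text
pics
scene {'fx': 476.9376532226016, 'fy': 476.9376532226016, 'cx': 332.6995975416671, 'cy': 201.19347740938252, 'position': array([1162.88474717,  614.96779602, 1000.44052129]), 'rotation': array([-2.37901015, -0.01389682,  2.32107993])}
top {'fx': 505.87995105652476, 'fy': 505.87995105652476, 'cx': 315.9548502355049, 'cy': 205.2139278259767, 'position': array([ 359.69520468,   77.42136263, 1533.61877895]), 'rotation': array([-2.95781526,  0.01231664, -1.58834094])}
{'fx': 335.8736927026696, 'fy': 335.8736927026696, 'cx': 319.4051713904341, 'cy': 197.40996705617547, 'T_tool_cam': array([[ 6.04198811e-04, -9.73609661e-01, -2.28218891e-01,
         6.54192508e+01],
       [ 9.99999817e-01,  5.85557255e-04,  1.49393854e-04,
        -4.49823847e-01],
       [-1.18160724e-05, -2.28218940e-01,  9.73609837e-01,
        -1.79375834e+02],
       [ 0.00000000e+00,  0.00000000e+00,  0.00000000e+00,
         1.00000000e+00]])}
{'clock': 0.1, 'joints': array([ 1.27937110e+00,  3.00451549e-01,  1.52153260e+00,  1.38208592e-05,
        1.32071866e+00, -6.66069516e-02]), 'qd': array([ 0.00169367, -0.00043557, -0.00175217,  0.00017335,  0.00085852,
       -0.00118167]), 'effort': array([ 3.31959818e-04, -5.32641470e+01, -3.53278720e+01,  7.09196040e-02,
        2.34952132e-02, -9.10527751e-05]), 'eef_pos': array([122.5429152 , 535.92098995, 204.91756939]), 'eef_rot': array([-3.14048585e+00, -8.72465881e-05,  2.91677090e+00]), 'wrist_force': array([-0.07369647,  0.22813306,  0.44996168]), 'moment': array([0.02357585, 0.00258269, 0.03397151]), 'finger_force': 0.0, 'finger_gap': 94.28305944063254}
```

View pics/scene0.png

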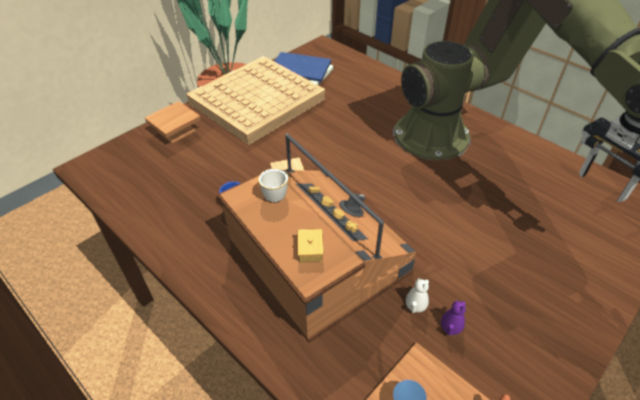

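View pics/top0.png

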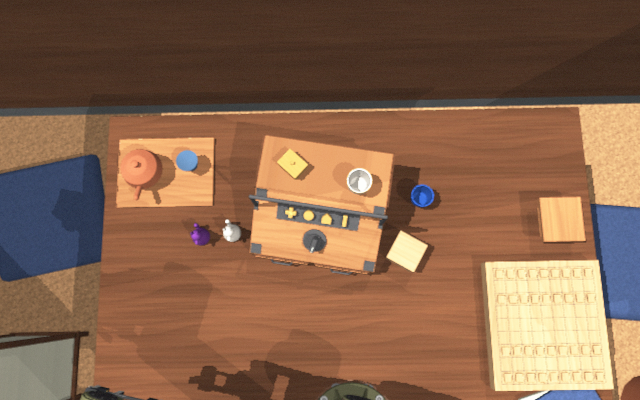

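The top view shows the chest in the middle. The key row, left to right, is cross (291,213), round (309,215), koma (326,219) and bar (345,221), with the knob at (314,241). The white teacup (360,180), incense box (293,163), fox (232,231) and piece box (408,251) are to be left alone. The look-alikes are the purple fox (200,235) and the blue cups (422,196) and (187,160).

Next I'll get a rough pose from both views.

```bash
cat > h.py <<'E'
import numpy as np, cv2
from cell import manip
from scipy.spatial.transform import Rotation as Ro
def cam(name,st=None):
    i=manip.camera_info(name); K=(i['fx'],i['fy'],i['cx'],i['cy'])
    if name=='wrist':
        R=Ro.from_euler('xyz',st['eef_rot']).as_matrix(); T=i['T_tool_cam']
        return K,R@T[:3,:3],R@T[:3,3]+st['eef_pos']
    return K,Ro.from_euler('xyz',i['rotation']).as_matrix(),np.array(i['position'])
def ray(c,px):
    K,R,p=c; d=R@np.array([(px[0]-K[2])/K[0],(px[1]-K[3])/K[1],1]); return p,d/np.linalg.norm(d)
def tri(rays):
    A=sum(np.eye(3)-np.outer(d,d) for p,d in rays); b=sum((np.eye(3)-np.outer(d,d))@p for p,d in rays)
    return np.linalg.solve(A,b)
def onz(r,z): p,d=r; return p+d*(z-p[2])/d[2]
def proj(c,X):
    K,R,p=c; v=R.T@(np.asarray(X)-p); return np.array([K[0]*v[0]/v[2]+K[2],K[1]*v[1]/v[2]+K[3]])
E
python3 - <<'E'
from h import *
for n,box in(("top",(270,200,355,232)),("scene",(300,180,362,240))):
    im=cv2.imread(f"pics/{n}0.png"); x0,y0,x1,y1=box
    h=cv2.cvtColor(im,cv2.COLOR_BGR2HSV)[y0:y1,x0:x1]
    m=cv2.inRange(h,(18,120,130),(35,255,255))
    k,_,s,c=cv2.connectedComponentsWithStats(m)
    for j in range(1,k):
        if s[j,4]>8:
            px=c[j]+[x0,y0]; print(n,px.round(1),s[j,4],onz(ray(cam(n),px),165).round(1))
T=cam("top");S=cam("scene")
E
```

```text
top [290.8 212. ] 60 [596.8 159.4 165. ]
top [308.6 214.7] 70 [588.2 110.5 165. ]
top [326.2 218.9] 82 [575.8  62.3 165. ]
top [344.5 220.3] 43 [570.8  12.4 165. ]
scene [314.1 189.2] 53 [572.9  17.8 165. ]
scene [326.8 201.2] 83 [580.9  68.7 165. ]
scene [338.1 213.3] 83 [591.1 115.4 165. ]
scene [351.2 225.9] 90 [599.3 163.9 165. ]
scene [310.7 234. ] 247 [681.  113.5 165. ]
```

```bash
cat >> h.py <<'E'
def frame(yaw):
    c,s=np.cos(yaw),np.sin(yaw); X=np.array([c,s,0]);Y=np.array([-s,c,0]);Z=np.array([0,0,1.])
    n=-.5*X+.866025*Z; u=.866025*X+.5*Z
    return u,Y,n
def delta(pos,yaw,turn=0):
    """rotvec deg (world) and shift from measured pose to tool z=-n, y=Y turned about tool z"""
    st=manip.read_state(); u,Y,n=frame(yaw)
    Rt=np.column_stack([-u,Y,-n])@Ro.from_rotvec([0,0,turn]).as_matrix()
    R0=Ro.from_euler('xyz',st['eef_rot'])
    return np.degrees((Ro.from_matrix(Rt)*R0.inv()).as_rotvec()).round(2),(np.array(pos)-st['eef_pos']).round(1)
E
python3 - <<'E'
from h import *
print(delta([499,103,230],-.178))
E
```

```text
(array([ -5.94, -29.41,   2.64]), array([ 376.5, -432.9,   25.1]))
```

Request:
{"method": "servo_tool", "body": {"rows": [[0,0,0,0,0,40,1],[0,0,0,10,-10,40,1],[-0.5,-2.45,0.22,25,-30,40,1],[-0.5,-2.45,0.22,31,-35,0,1],[-0.5,-2.45,0.22,31,-35,0,1],[-0.5,-2.45,0.22,31,-35,0,1],[-0.5,-2.45,0.22,31,-35,0,1],[-0.5,-2.45,0.22,31,-35,0,1],[-0.5,-2.45,0.22,31,-35,0,1],[-0.5,-2.45,0.22,31,-35,0,1],[-0.5,-2.45,0.22,31,-35,0,1],[-0.5,-2.45,0.22,31,-35,-15,1],[-0.5,-2.45,0.22,31,-35,-30,1],[-0.5,-2.45,0.22,31,-35,-30,1],[0,0,0,0,-5,-20,1],[0,0,0,0,0,0,1],[0,0,0,0,0,0,1]]}}

```text
clock: 2.22
eef_pos: [498.8, 106.6, 231.5]
eef_rot: [3.141, 0.525, 2.964]
wrist_force: [0.2, -0.0, 0.1]
finger_gap: 0.7
finger_force: 0.0
```

```bash
python3 - <<'E'
from h import *
import pickle
st=manip.read_state(); im=manip.camera("wrist")[:,:,::-1]; cv2.imwrite("pics/w1.png",im); pickle.dump(st,open("w1.pkl","wb"))
print(st['eef_pos'],delta([499,103,230],-.178),np.abs(st['qd']).max(),st['joints'].round(2))
E
```

```text
[498.82253267 106.63967789 231.4857014 ] (array([-0.02,  0.09, -0.07]), array([ 0.1, -3.8, -1.7])) 0.007603020709166152 [ 0.25 -0.06  1.95 -0.3   0.79 -0.99]
```

View pics/w1.png

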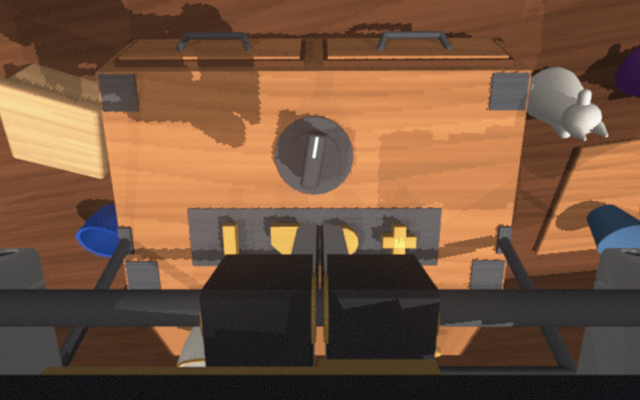

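The wrist view looks down the slope, with image up towards the robot. It shows bar (230,239), koma (285,240), round (350,240, half hidden), cross (400,240) and the knob (315,155). I'll take two offset views so no key is hidden.

Request:
{"method": "servo_tool", "body": {"rows": [[0,0,0,-17,29,-13,1],[0,0,0,-17,28,-12,1],[0,0,0,0,0,0,1],[0,0,0,0,0,0,1]]}}

```text
clock: 2.78
eef_pos: [465.0, 163.4, 206.4]
eef_rot: [3.141, 0.525, 2.965]
wrist_force: [-0.2, -0.1, 0.5]
finger_gap: 0.6
finger_force: 0.0
```

```bash
python3 - <<'E'
from h import *
import pickle
st=manip.read_state(); im=manip.camera("wrist")[:,:,::-1]; cv2.imwrite("pics/w2.png",im); pickle.dump(st,open("w2.pkl","wb"))
E
```

Request:
{"method": "servo_tool", "body": {"rows": [[0,0,0,-6,-33,0,1],[0,0,0,-6,-33,0,1],[0,0,0,-6,-32,0,1],[0,0,0,0,0,0,1],[0,0,0,0,0,0,1]]}}

```text
clock: 3.45
eef_pos: [447.0, 65.0, 206.0]
eef_rot: [3.141, 0.524, 2.963]
wrist_force: [1.0, 0.0, 0.6]
finger_gap: 0.5
finger_force: 0.0
```

```bash
python3 - <<'E'
from h import *
import pickle
st=manip.read_state(); im=manip.camera("wrist")[:,:,::-1]; cv2.imwrite("pics/w3.png",im); pickle.dump(st,open("w3.pkl","wb"))
v=[]
for n in(1,2,3):
    im=cv2.imread(f"pics/w{n}.png"); 
    m=cv2.inRange(cv2.cvtColor(im,cv2.COLOR_BGR2HSV),(20,110,110),(33,255,255))
    k,_,s,c=cv2.connectedComponentsWithStats(m)
    S=pickle.load(open(f"w{n}.pkl","rb")); C=cam("wrist",S)
    print(n,S['eef_pos'].round(1))
    for j in range(1,k):
        if s[j,4]>60: print('  ',c[j].round(1),s[j].tolist(),onz(ray(C,c[j]),165.5).round(1))
a=cv2.imread("pics/w2.png")[60:300];b=cv2.imread("pics/w3.png")[60:300]
cv2.imwrite("pics/w23.png",np.vstack([a,b]))
E
```

```text
1 [498.8 106.6 231.5]
   [228.9 239.7] [224, 227, 11, 26, 249] [565.2  14.2 165.5]
   [282.7 238.3] [272, 228, 24, 25, 464] [571.6  60.9 165.5]
   [399.5 241.1] [384, 228, 32, 25, 420] [593.4 160.9 165.5]
   [350.7 240.5] [345, 230, 12, 23, 177] [585.  118.8 165.5]
2 [465.  163.4 206.4]
   [176.8 284. ] [172, 280, 11, 9, 93] [553.2  19.7 165.5]
3 [447.  65. 206.]
   [452.5 284.4] [448, 281, 10, 8, 78] [578.1 160.2 165.5]
```

View pics/w23.png

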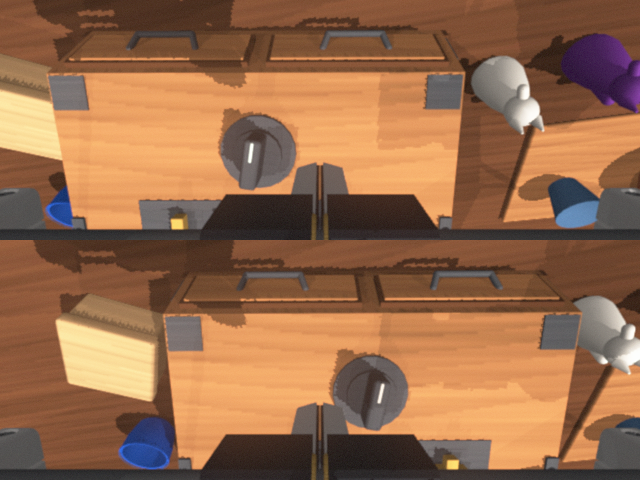

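Down-slope hides the keys behind the fingers, so I'll look from higher up the slope. The fingers stay well above the panel there.

Request:
{"method": "servo_tool", "body": {"rows": [[0,0,0,22,-4,13,1],[0,0,0,21,-4,13,1],[0,0,0,21,-4,12,1],[0,0,0,0,0,0,1],[0,0,0,0,0,0,1]]}}

```text
clock: 4.12
eef_pos: [510.0, 53.6, 242.7]
eef_rot: [-3.141, 0.523, 2.965]
wrist_force: [0.3, 1.2, -1.0]
finger_gap: 0.4
finger_force: 0.0
```

```bash
cat > snap.py <<'E'
from h import *
import pickle,sys
n=sys.argv[1]
st=manip.read_state(); im=manip.camera("wrist")[:,:,::-1]; cv2.imwrite(f"pics/{n}.png",im); pickle.dump(st,open(f"{n}.pkl","wb"))
m=cv2.inRange(cv2.cvtColor(im,cv2.COLOR_BGR2HSV),(20,110,110),(33,255,255))
k,_,s,c=cv2.connectedComponentsWithStats(m)
C=cam("wrist",st); print(n,st['eef_pos'].round(1))
for j in range(1,k):
    if s[j,4]>60: print('  ',c[j].round(1),s[j].tolist(),onz(ray(C,c[j]),165.5).round(1))
E
python3 snap.py w4
```

```text
w4 [510.   53.6 242.7]
   [285.4 217.7] [280, 202, 11, 33, 331] [569.   12.9 165.5]
   [343.3 213.2] [329, 202, 29, 29, 638] [572.2  62.9 165.5]
   [458.9 220.2] [443, 203, 33, 31, 414] [598.4 160.8 165.5]
   [401.5 221.4] [387, 211, 30, 21, 440] [591.2 111.6 165.5]
   [461.7 331.7] [439, 328, 52, 8, 304] [819.  186.6 165.5]
```

Request:
{"method": "servo_tool", "body": {"rows": [[0,0,0,6,33,0,1],[0,0,0,6,33,0,1],[0,0,0,6,32,0,1],[0,0,0,0,0,0,1],[0,0,0,0,0,0,1]]}}

```text
clock: 4.8
eef_pos: [528.1, 150.9, 243.1]
eef_rot: [-3.141, 0.523, 2.965]
wrist_force: [0.2, -1.0, 0.5]
finger_gap: 0.8
finger_force: 0.0
```

```bash
python3 snap.py w5; python3 - <<'E'
import cv2,numpy as np
cv2.imwrite("pics/w45.png",np.vstack([cv2.imread(f"pics/w{i}.png")[80:270] for i in(4,5)]))
E
```

```text
w5 [528.1 150.9 243.1]
   [171.  216.9] [164, 201, 14, 33, 349] [569.2  12.8 165.5]
   [228.2 212.7] [213, 201, 30, 30, 686] [573.   63.3 165.5]
   [344.6 215.8] [329, 201, 32, 31, 502] [594.3 160.8 165.5]
   [286.7 216.5] [272, 203, 30, 28, 653] [586.3 111.4 165.5]
```

View pics/w45.png

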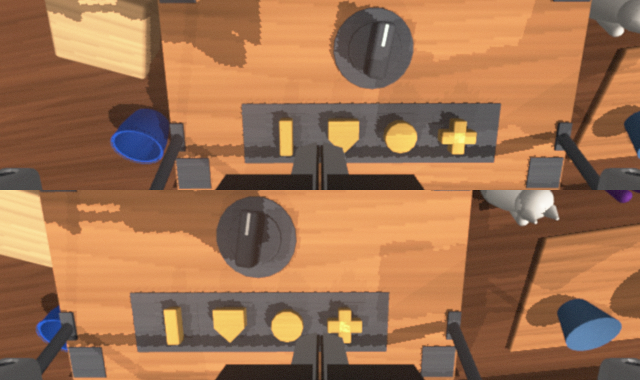

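The crops confirm the choice. In w4 (row +80): bar (285,218), koma (343,216), round (401,218), cross (459,219). In w5: bar (171,217), koma (228,216), round (287,217), cross (345,217). The knob stands at about (373,128) in w4 and (256,127) in w5, with its bar turned only slightly.

Now I'll triangulate the keys and knob.

```bash
python3 - <<'E'
from h import *
import pickle
C={n:cam("wrist",pickle.load(open(n+".pkl","rb"))) for n in("w4","w5")}
P={"bar":((285.5,218.5),(171,217.5)),"koma":((343.5,216.5),(228,216)),"round":((402,217.5),(287,217)),"cross":((459.5,218.5),(345,217))}
X=[]
for k,(a,b) in P.items():
    x=tri([ray(C["w4"],a),ray(C["w5"],b)]); X.append(x)
    print(k,x.round(1),[onz(ray(C[n],q),165.5).round(1) for n,q in(("w4",a),("w5",b))])
Z=np.array([(onz(ray(C["w4"],a),165.5)+onz(ray(C["w5"],b),165.5))/2 for a,b in P.values()])
s=np.array([-75,-25,25,75]); f=np.polyfit(s,Z,1); yaw=np.arctan2(-f[0][0],f[0][1]); print("yaw",yaw,"len",np.linalg.norm(f[0][:2]),"mid",f[1], "resid",(Z-np.outer(s,f[0])-f[1]).round(1).tolist())
u,Y,n=frame(yaw); O=f[1]-45*u-15*n; print("panel mid",O)
tips={}
for nm,l,hh in(("base",-30,6),("disc",-30,14),("top",-30,44)):
    W=O+l*u+hh*n; print(nm,W.round(1),[proj(C[c],W).round(1) for c in C])
# front corners of panel edge for check
for y in(-180,180):
    W=O-100*u+y*Y; print(W.round(1),[proj(C[c],W).round(1) for c in C], proj(cam("top"),W).round(1))
# knob dark mask circle & highlight
for c,(x,y) in(("w4",(373,128)),("w5",(256,127))):
    im=cv2.imread(f"pics/{c}.png"); g=im.max(2)[y-50:y+50,x-55:x+55]; sat=cv2.cvtColor(im,cv2.COLOR_BGR2HSV)[y-50:y+50,x-55:x+55,1]
    m=((sat<90)).astype(np.uint8); k,l,st,ce=cv2.connectedComponentsWithStats(m); j=1+st[1:,4].argmax()
    ct=max(cv2.findContours((l==j).astype(np.uint8),0,2)[0],key=cv2.contourArea)
    print(c,st[j],cv2.minEnclosingCircle(ct),"ell",cv2.fitEllipse(ct),(x-55,y-50))
    cv2.imwrite(f"pics/k{c}.png",cv2.resize(im[y-50:y+50,x-55:x+55],None,fx=4,fy=4))
cv2.imwrite("pics/kk.png",cv2.resize(np.hstack([cv2.imread("pics/kw4.png"),cv2.imread("pics/kw5.png")]),(800,364)))
E
```

```text
bar [569.4  12.9 166. ] [array([569.9,  12.7, 165.5]), array([570. ,  12.4, 165.5])]
koma [575.3  62.6 166.8] [array([576.2,  62.5, 165.5]), array([576.8,  61.7, 165.5])]
round [585.6 111.9 166.5] [array([586.3, 112.1, 165.5]), array([587. , 111.5, 165.5])]
cross [595.5 160.9 166. ] [array([596.3, 161.1, 165.5]), array([595.8, 160.9, 165.5])]
yaw -0.17672078581290848 len 1.0059784978940391 mid [582.30075236  86.86918942 165.5       ] resid [[0.9, -0.1, 0.0], [-1.3, -0.0, 0.0], [-0.1, 0.2, 0.0], [0.5, -0.1, -0.0]]
panel mid [551.31977508  92.40188817 130.009625  ]
base [522.8  97.5 120.2] [array([374. , 129.1]), array([256.2, 127.9])]
disc [518.9  98.2 127.1] [array([375.5, 129.4]), array([254.4, 128.2])]
top [504.1 100.8 153.1] [array([382.2, 130.6]), array([246.6, 129.3])]
[434.4 -69.6  80. ] [array([153.9,  40.7]), array([31.6, 39.4])] [373.4 271.7]
[497.7 284.8  80. ] [array([598.1,  40.9]), array([476.2,  39.5])] [249.3 251.8]
w4 [  16   10   79   81 5027] ((54.930938720703125, 49.63812255859375), 40.8515739440918) ell ((55.04636764526367, 49.77089309692383), (77.53086853027344, 80.75880432128906), 30.783077239990234) (318, 78)
w5 [  16   10   79   81 4943] ((55.12339401245117, 49.57275390625), 40.87028121948242) ell ((54.876556396484375, 49.63433074951172), (77.03650665283203, 81.03553771972656), 148.4518585205078) (201, 77)
```

View pics/kk.png

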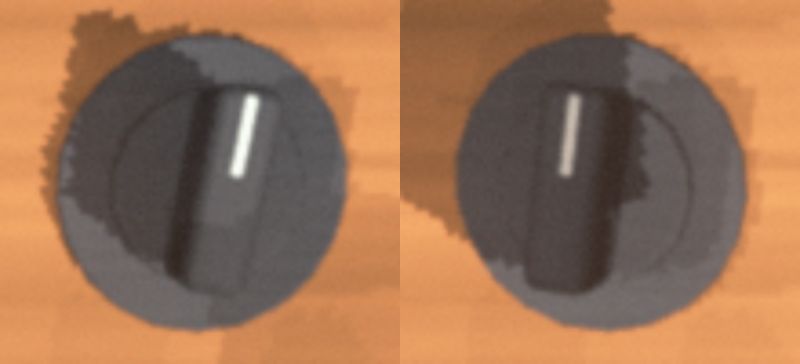

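The knob bar leans about 8° clockwise (white line (251,97)-(236,177) and (574,97)-(566,177) in the crop), so the joint is at about 0.13. The model matches the knob and edges within about 1 mm. Next are the standoff points.

```bash
cat >> h.py <<'E'
YAW=-.1767; MID=np.array([582.3,86.9,165.5])
def key(s,h): u,Y,n=frame(YAW); return MID+s*Y+h*n
E
python3 - <<'E'
from h import *
for s in(25,75,-25): print(s,key(s,0).round(1),delta(key(s,25),YAW))
print(frame(YAW))
E
```

```text
25 [586.7 111.5 165.5] (array([ 0.01, -0.01,  0.07]), array([ 46.2, -36.9, -56.2]))
75 [595.5 160.7 165.5] (array([ 0.01, -0.01,  0.07]), array([ 55. ,  12.3, -56.2]))
-25 [577.9  62.3 165.5] (array([ 0.01, -0.01,  0.07]), array([ 37.4, -86.1, -56.2]))
(array([ 0.85254024, -0.15223154,  0.5       ]), array([0.17578192, 0.98442913, 0.        ]), array([-0.49221457,  0.08789096,  0.866025  ]))
```

Request:
{"method": "servo_tool", "body": {"rows": [[0,0,0,12,-10,-14,1],[0,0,0,12,-9,-14,1],[0,0,0,11,-9,-14,1],[0,0,0,11,-9,-14,1],[0,0,0,0,0,0,1],[0,0,0,0,0,0,1]]}}

```text
clock: 5.6
eef_pos: [574.6, 114.2, 187.8]
eef_rot: [3.142, 0.524, 2.964]
wrist_force: [0.7, -0.4, 0.2]
finger_gap: 0.8
finger_force: 0.0
```

```bash
python3 - <<'E'
from h import *
print(delta(key(25,25),YAW),delta(key(25,-9.5),YAW),manip.read_state()['wrist_force'])
E
```

```text
(array([-0.  ,  0.02,  0.06]), array([-0.2, -0.5, -0.6])) (array([-0.  ,  0.02,  0.06]), array([ 16.8,  -3.5, -30.5])) [ 0.72560399 -0.40484397  0.19462674]
```

Request:
{"method": "servo_tool", "body": {"rows": [[0,0,0,6,-1.2,-11,1],[0,0,0,6,-1.2,-10.5,1],[0,0,0,2.4,-0.5,-4.3,1],[0,0,0,2.4,-0.5,-4.7,1],[0,0,0,0,0,0,1],[0,0,0,0,0,0,1]]}}

```text
clock: 6.35
eef_pos: [591.1, 111.1, 157.8]
eef_rot: [3.141, 0.524, 2.964]
wrist_force: [-15.8, 3.0, 15.6]
finger_gap: 0.5
finger_force: 10.3
```

The force along the normal is about 21 N at 9 mm depth, so the key is bottomed. I'll back off to 25 mm and move over the cross key.

Request:
{"method": "servo_tool", "body": {"rows": [[0,0,0,-4,0.7,7,1],[0,0,0,-6,1.2,11,1],[0,0,0,-7,1.3,12,1],[0,0,0,3,16,0,1],[0,0,0,3,17,0,1],[0,0,0,3,16,0,1],[0,0,0,0,0,0,1],[0,0,0,0,0,0,1]]}}

```text
clock: 7.35
eef_pos: [583.2, 162.7, 186.9]
eef_rot: [-3.141, 0.523, 2.964]
wrist_force: [0.6, -0.2, -0.4]
finger_gap: 0.5
finger_force: 0.0
```

```bash
python3 snap.py w6; python3 - <<'E'
from h import *
import pickle
print(delta(key(75,25),YAW),delta(key(75,-9.5),YAW))
C=cam("wrist",pickle.load(open("w6.pkl","rb")))
for s in(-75,-25,25,75): print(s,proj(C,key(s,0)).round(1),proj(C,key(s,-4)).round(1))
cv2.imwrite("pics/w6c.png",cv2.imread("pics/w6.png")[60:300])
E
```

```text
w6 [583.2 162.7 186.9]
   [ 84.5 224.3] [73, 201, 24, 47, 726] [569.1  13.  165.5]
   [161.7 218.8] [140, 202, 43, 43, 1373] [573.   63.9 165.5]
   [242.7 221.9] [223, 203, 41, 39, 1237] [584.6 112.9 165.5]
   [320.7 217. ] [298, 203, 44, 24, 391] [588.9 162.1 165.5]
(array([ 0.01, -0.01,  0.07]), array([-0.1,  0.4,  0.2])) (array([ 0.01, -0.01,  0.07]), array([ 16.9,  -2.7, -29.7]))
-75 [ 84.5 224.3] [ 88.8 222.4]
-25 [163.1 224.3] [165.9 222.5]
25 [241.7 224.3] [243.1 222.5]
75 [320.3 224.3] [320.3 222.5]
```

View pics/w6c.png

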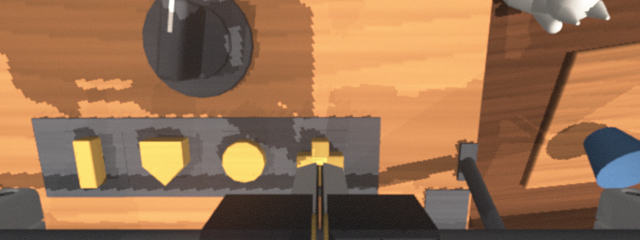

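The round key (243,222) shows no side face any more and lies at the predicted sunk position (243.1,222.5). The fingers sit over the cross key (320,220), so I'll press it.

Request:
{"method": "servo_tool", "body": {"rows": [[0,0,0,6,-1,-11,1],[0,0,0,6,-1,-10.5,1],[0,0,0,2.4,-0.4,-4.1,1],[0,0,0,2.5,-0.4,-4.3,1],[0,0,0,0,0,0,1],[0,0,0,0,0,0,1]]}}

```text
clock: 8.15
eef_pos: [599.6, 159.9, 157.7]
eef_rot: [-3.141, 0.523, 2.964]
wrist_force: [-18.4, -2.4, 15.2]
finger_gap: 0.6
finger_force: 11.2
```

It is bottomed the same way, at 22 N. Back off, then over to the koma key.

Request:
{"method": "servo_tool", "body": {"rows": [[0,0,0,-4,0.7,7,1],[0,0,0,-6,1.2,11,1],[0,0,0,-7,1.1,12,1],[0,0,0,-4.4,-24.6,0,1],[0,0,0,-4.4,-24.6,0,1],[0,0,0,-4.4,-24.6,0,1],[0,0,0,-4.4,-24.6,0,1],[0,0,0,0,0,0,1],[0,0,0,0,0,0,1]]}}

```text
clock: 9.28
eef_pos: [565.8, 65.3, 187.5]
eef_rot: [3.141, 0.524, 2.964]
wrist_force: [-0.0, -0.7, 0.9]
finger_gap: 0.7
finger_force: 0.0
```

```bash
python3 snap.py w7; python3 - <<'E'
from h import *
import pickle
print(delta(key(-25,25),YAW),delta(key(-25,-9.5),YAW))
C=cam("wrist",pickle.load(open("w7.pkl","rb")))
for s in(-75,-25,25,75): print(s,proj(C,key(s,0)).round(1),proj(C,key(s,-4)).round(1))
E
```

```text
w7 [565.8  65.3 187.5]
   [239.9 223.3] [232, 201, 17, 46, 661] [568.7  12.9 165.5]
   [473.2 221.5] [451, 201, 44, 43, 892] [593.1 158.9 165.5]
   [309.9 212.5] [299, 202, 25, 24, 238] [566.9  58.7 165.5]
   [398.2 222.6] [377, 205, 39, 35, 842] [585.8 112.2 165.5]
   [469.4 366.5] [439, 355, 75, 19, 840] [841.  186.5 165.5]
(array([-0.01,  0.02,  0.02]), array([-0.2, -1. , -0.2])) (array([-0.01,  0.02,  0.02]), array([ 16.8,  -4. , -30. ]))
-75 [240.3 223.7] [241.7 221.8]
-25 [318.7 223.7] [318.7 221.8]
25 [397.2 223.7] [395.8 221.8]
75 [475.6 223.6] [472.9 221.8]
```

The cross key at (473,222) matches the sunk prediction (472.9), so I'll press koma.

Request:
{"method": "servo_tool", "body": {"rows": [[0,0,0,6,-1.6,-11,1],[0,0,0,6,-1.4,-10.5,1],[0,0,0,2.4,-0.5,-4.1,1],[0,0,0,2.4,-0.5,-4.4,1],[0,0,0,0,0,0,1],[0,0,0,0,0,0,1]]}}

```text
clock: 10.07
eef_pos: [582.0, 61.1, 157.5]
eef_rot: [-3.142, 0.523, 2.964]
wrist_force: [-17.8, 2.8, 14.6]
finger_gap: 0.1
finger_force: 11.1
```

Bottomed. Back off well clear of the knob top, then go over the knob with the fingers open and turned by the knob angle.

Request:
{"method": "servo_tool", "body": {"rows": [[0,0,0,-4,0.7,7,1],[0,0,0,-7,1.2,12,1],[0,0,0,-14,2.5,25,1],[0,0,0,-14,2.5,25,1],[0,0,0,0,0,0,0.3],[0,0,0,0,0,0,0.3]]}}

```text
clock: 10.82
eef_pos: [543.4, 67.6, 225.5]
eef_rot: [-3.141, 0.523, 2.964]
wrist_force: [0.2, -0.2, -0.0]
finger_gap: 16.7
finger_force: 0.0
```

```bash
python3 snap.py w8; python3 - <<'E'
from h import *
import pickle
u,Y,n=frame(YAW); O=MID-45*u-15*n
C=cam("wrist",pickle.load(open("w8.pkl","rb")))
for s in(-75,-25,25,75): print(s,proj(C,key(s,0)).round(1),proj(C,key(s,-4)).round(1))
for hh in(6,14,44): print("knob",hh,proj(C,O-30*u+hh*n).round(1))
# highlight line on the knob top
im=cv2.imread("pics/w8.png"); p=proj(C,O-30*u+44*n).astype(int); x0,y0=p[0]-35,max(p[1]-40,0)
c=im[y0:y0+80,x0:x0+70]; m=((c.min(2)>130)).astype(np.uint8); ct=cv2.findContours(m,0,2)[0]
if ct:
    q=max(ct,key=cv2.contourArea); print(cv2.contourArea(q),cv2.minAreaRect(q),(x0,y0))
    v=np.argwhere(m)[:,::-1]+[x0,y0]
    pts=[]
    for w in(v[v[:,1].argmin()],v[v[:,1].argmax()]):
        P,d=ray(C,w); t=((O+44*n-P)@n)/(d@n); W=P+t*d-O; pts.append((W@u,W@Y))
    a,b=pts; print("line (u,Y):",np.round(pts,1),"angle",np.arctan2(a[1]-b[1],b[0]-a[0]))
print(delta(O-30*u+65*n,YAW,.13))
cv2.imwrite("pics/w8c.png",im[0:300])
E
```

```text
w8 [543.4  67.6 225.5]
   [320.5 200.4] [305, 187, 32, 34, 869] [571.3  63.  165.5]
   [255.4 206.3] [249, 188, 14, 38, 447] [568.7  12.9 165.5]
   [451. 206.] [432, 189, 36, 33, 473] [594.7 160.2 165.5]
   [392.7 208.1] [382, 201, 20, 19, 179] [589.  116.3 165.5]
-75 [255.7 206.7] [256.7 205.4]
-25 [321.1 206.7] [321.  205.4]
25 [386.4 206.7] [385.4 205.4]
75 [451.7 206.7] [449.7 205.4]
knob 6 [354.8 105.7]
knob 14 [356.  105.2]
knob 44 [361.  103.4]
113.5 ((37.573585510253906, 21.607547760009766), (5.160079002380371, 27.643281936645508), 10.619654655456543) (np.int64(326), np.int64(63))
line (u,Y): [[-49.3   1.9]
 [-33.2  -0.7]] angle 0.16397678954948777
(array([ 3.68, -0.72, -6.39]), array([-49.7,  35.2, -53.8]))
```

View pics/w8c.png

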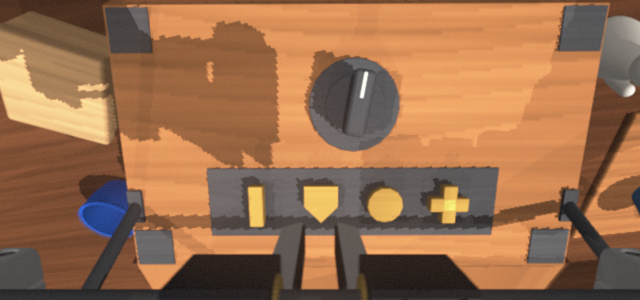

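All three keys look flush and sunk: koma (320,204), round (386,206), cross (450,206). The bar (255,206) is still raised. The knob line gives an angle of about 0.15. Moving above the knob.

Request:
{"method": "servo_tool", "body": {"rows": [[1.1,-0.2,-1.9,-13,9,-14,0.45],[1.1,-0.2,-1.9,-13,9,-14,0.45],[1,-0.2,-1.8,-12,8,-13,0.45],[1,-0.2,-1.8,-12,8,-13,0.45],[0,0,0,0,0,0,0.45],[0,0,0,0,0,0,0.45]]}}

```text
clock: 11.62
eef_pos: [494.0, 101.5, 172.2]
eef_rot: [3.056, 0.518, 2.793]
wrist_force: [0.1, -0.8, 0.5]
finger_gap: 51.5
finger_force: 0.0
```

```bash
python3 - <<'E'
from h import *
u,Y,n=frame(YAW); O=MID-45*u-15*n
print(delta(O-30*u+65*n-Y,YAW,.15),delta(O-30*u+20*n-Y,YAW,.15),manip.read_state()['joints'].round(2))
print([(np.degrees(t)*-n).round(2) for t in(1.05,1.12,.1)])
E
```

```text
(array([ 0.06,  0.04, -0.03]), array([-0.5,  0.2, -0.9])) (array([ 0.06,  0.04, -0.03]), array([ 21.7,  -3.7, -39.8])) [ 0.24 -0.    2.04 -0.34  0.64 -0.78]
[array([ 29.61,  -5.29, -52.1 ]), array([ 31.59,  -5.64, -55.57]), array([ 2.82, -0.5 , -4.96])]
```

Request:
{"method": "servo_tool", "body": {"rows": [[0,0,0,7,-1.2,-13,0.45],[0,0,0,7,-1.2,-13,0.45],[0,0,0,7.5,-1.3,-13.5,0.45],[0,0,0,0,0,0,0.45],[0,0,0,0,0,0,1],[0,0,0,0,0,0,1],[0,0,0,0,0,0,1],[0,0,0,0,0,0,1]], "grip_force": 20}}

```text
clock: 12.62
eef_pos: [515.0, 98.0, 132.8]
eef_rot: [3.056, 0.518, 2.792]
wrist_force: [0.1, 2.7, 0.3]
finger_gap: 15.2
finger_force: 2.2
```

The bar is gripped. Turn it clockwise 60° about the panel normal.

Request:
{"method": "servo_tool", "body": {"rows": [[0,0,0,0,0,0,1],[2.46,-0.44,-4.33,0,0,0,1],[2.46,-0.44,-4.33,0,0,0,1],[2.46,-0.44,-4.33,0,0,0,1],[2.46,-0.44,-4.33,0,0,0,1],[2.46,-0.44,-4.33,0,0,0,1],[2.46,-0.44,-4.33,0,0,0,1],[2.46,-0.44,-4.33,0,0,0,1],[2.46,-0.44,-4.33,0,0,0,1],[2.46,-0.44,-4.33,0,0,0,1],[2.46,-0.44,-4.33,0,0,0,1],[2.46,-0.44,-4.33,0,0,0,1],[0,0,0,0,0,0,1],[0,0,0,0,0,0,1]]}}

```text
clock: 14.38
eef_pos: [515.1, 98.4, 132.8]
eef_rot: [2.664, 0.226, 1.802]
wrist_force: [-2.0, 5.2, 3.0]
finger_gap: 14.0
finger_force: 20.0
```

```bash
python3 - <<'E'
from h import *
u,Y,n=frame(YAW); O=MID-45*u-15*n
s=manip.read_state(); print(delta(O-30*u+20*n-Y,YAW,1.2),s['moment']@-n,s['wrist_force'],s['finger_force'],s['finger_gap'],s['joints'].round(2))
E
```

```text
(array([ 2.63, -0.43, -4.58]), array([ 0.6, -0.6, -0.5])) -0.009174832913352929 [-1.98041973  5.18023341  3.02214339] 19.956553280353546 13.985333661662123 [ 0.22  0.11  2.04 -0.38  0.54  0.22]
```

Request:
{"method": "servo_tool", "body": {"rows": [[1.5,-0.26,-2.6,0,0,0,1],[1.5,-0.26,-2.6,0,0,0,1],[0,0,0,0,0,0,1],[0,0,0,0,0,0,1],[0,0,0,0,0,0,1]]}}

```text
clock: 15.0
eef_pos: [515.1, 98.3, 132.8]
eef_rot: [2.646, 0.177, 1.708]
wrist_force: [-2.3, 4.8, 2.1]
finger_gap: 14.3
finger_force: 20.1
```

```bash
python3 - <<'E'
from h import *
u,Y,n=frame(YAW); O=MID-45*u-15*n
s=manip.read_state(); print(delta(O-30*u+20*n-Y,YAW,1.2),s['moment']@-n,s['wrist_force'],s['finger_gap'])
E
```

```text
(array([-0.34,  0.08,  0.59]), array([ 0.6, -0.5, -0.5])) -0.36554149317069945 [-2.27165374  4.78553433  2.11092159] 14.290510757972383
```

Resisting moment has appeared at about 1.21 rad, so the knob is at its stop. Release in small steps, then retreat along the normal.

Request:
{"method": "servo_tool", "body": {"rows": [[0,0,0,0,0,0,0.6],[0,0,0,0,0,0,0.5],[0,0,0,0,0,0,0.5],[0,0,0,-10,1.8,17,0.5],[0,0,0,-15,2.6,26,0.5],[0,0,0,-20,3.5,35,0.5],[0,0,0,-20,3.5,35,0.5],[0,0,0,0,0,0,0.5],[0,0,0,0,0,0,0.5],[0,0,0,0,0,0,0.5]]}}

```text
clock: 16.25
eef_pos: [450.0, 109.1, 244.3]
eef_rot: [2.648, 0.176, 1.705]
wrist_force: [-0.5, -0.5, 0.8]
finger_gap: 47.3
finger_force: 0.0
```

```bash
python3 - <<'E'
from h import *
s=manip.read_state(); w=manip.camera("wrist")[:,:,::-1]; t=manip.camera("top")[:,:,::-1]
cv2.imwrite("pics/end.png",np.vstack([w[:330],cv2.resize(t[120:290,160:460],(640,363))[:270]])); print(s['wrist_force'],s['eef_pos'])
a=cv2.imread("pics/top0.png")
for nm,(x,y) in {"teacup":(360,180),"incense":(293,163),"fox":(232,231),"piecebox":(408,251)}.items():
    d=np.abs(a.astype(int)-t)[y-15:y+15,x-15:x+15].mean(); print(nm,d.round(1))
E
```

```text
[-0.53300275 -0.52649318  0.80843062] [449.97932012 109.10710339 244.26572075]
teacup 1.2
incense 1.2
fox 11.4
piecebox 0.9
```

View pics/end.png

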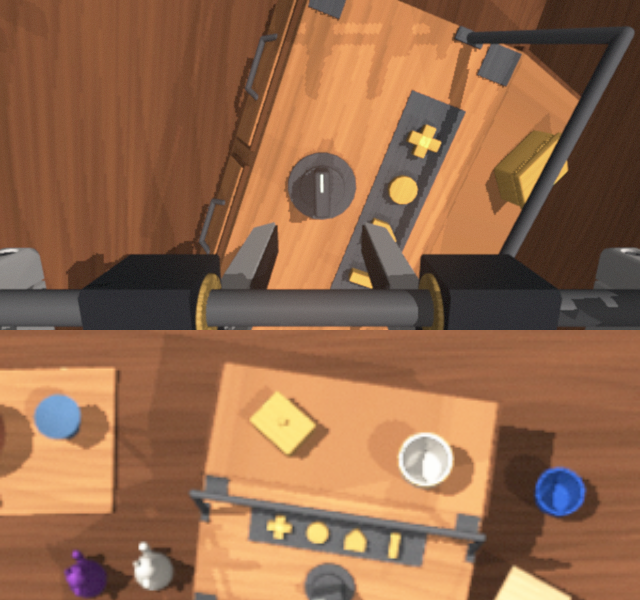

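The knob bar at (322,182) stands upright in the tool's frame, which is turned about 1.2 rad, so it stayed at the stop. The three keys are sunk, the surrounding objects are in place (the fox difference is the arm's shadow), and the arm is clear. Handing in.

```bash
python3 -c "
from cell import manip
print(manip.sign_off())"
```

```text
the job is handed in; nothing more can be done
None
```

I pressed the round, cross and shogi-piece keys fully in that order, turned the knob clockwise to its stop and handed the job in at about 16 s; the hand-in returned no verdict, but my last pictures showed the three keys sunk, the bar key untouched, the objects in place and the arm clear.

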